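Set the blank heat selector of the hot-wire supply by clicks, then switch on

TASK

Set the hot-wire supply for cutting foam: its round click selector has no markings, so wind the knob anticlockwise until you feel its end stop, without forcing the stop, then turn it clockwise exactly four clicks. Only then throw the toggle switch beside it over to ON, to the far side of the unit, and leave both controls set so, without disturbing the paint pot, the snips and the pin vice lying round the unit.

Things in the scene. Friction and masses are not known exactly. Their poses are not given: they have to be found in the camera images.
- supply: Hot-wire supply: grey steel box, 120 (x) x 190 (y) x 64 mm high, screwed to the bench by a 3 mm flange at each end (228 mm over both). Origin: centre of its underside; +x points to its far side, away from the robot (yaw within 0.35 rad), +y left. Level metal panel on top with the knob at y = +42 mm, the toggle at y = -52 mm, terminals and fuse cap 14 mm high near the far edge at y -90 to -8 mm.
- knob_centre (a point): Centre of the flat top of the round black selector knob: ribbed, unmarked, 45 mm across, standing 2 to 32 mm above the panel (top 96 mm above the bench), axis vertical. This point's axes are the unit's, they do not turn with the knob. Ten seats, 20 degrees apart; it starts one to five clicks from the anticlockwise (seen from above) end stop.
- toggle_pivot (a point): Pivot of the bat-handle toggle, 6 mm above the panel on the unit's y = -52 mm line; its axes are the unit's. (Feel of the selector: leaving a seat takes about 0.15 N m, falling into the next helps as much; let go, it settles in the nearest seat. The springy end stop starts 3 degrees beyond the first seat, resists about 0.06 N m more per degree and is bent by over 0.55 N m.)
- toggle_tip (a point): Tip of the steel toggle bat, 39.5 mm from the pivot along the bat; the bat is 7 mm thick at its foot and 12 mm near the tip.
- toggle (a joint): Lean of the toggle bat in rad: -0.32 towards the unit's near side (-x), where it starts, is OFF; +0.32 towards its far side (+x) is ON. An over-centre spring snaps it over once past 0; that takes about 3 N at the tip.
- paint_pot: White screw-capped paint pot, 36 mm across, 43 mm high, standing loose to the left of the unit; origin at the centre of its underside. To be left alone.
- side_snips: Small cutters with red grips, 108 x 43 x 11 mm, lying loose to the right of the unit; origin at the centre of the underside, long along x. To be left alone.
- pin_vice: Slim metal pin vice (hand drill), 15 x 111 x 15 mm, lying loose in front of the unit on the robot's side; origin at the centre of the underside, long along y. To be left alone.
There are look-alikes about, which are no part of the job. Leave any blue or pink look-alike of the supply alone.

How it is judged:
By the outcome, as a careful person would: the job done as asked, in the order asked, and still so for the second after the job is handed in, with the robot touching nothing.
It also fails if it takes over 72 s, if anything falls off the work surface, if the arm or the gripper's body presses on something with over 40 N, if the wrist force passes 120 N, or if a joint passes its speed limit or range.

ROBOT

A 6-joint arm with a two-finger parallel gripper is mounted at the origin on the work surface; the furniture and walls round the work are solid. World frame = base frame: x ahead of the robot, y to its left, z up, the work surface at z = 0. Lengths are in m, angles in rad, forces in N, time in s.
With the tool pointing down it reaches from about 0.275 to 1 m from the base axis. Payload 8.4 kg.
Tool frame: the origin (TCP) lies on the mounting face of the last link; the fingertips stand 173 mm ahead of it and the grasp point (between the pads) lies 155 mm ahead of it (r.tip_reach is the distance from the TCP to the fingertips, in m); z points along the fingers, y is the line along which they close (so a half turn about z gives the same grasp; the last joint's range is limited). The gripper opens to 85 mm and grips with 20 to 120 N. Pads are 22 mm wide; open, the fingers measure 114 mm over their backs; the gripper's body (76 mm by 85 mm) begins 54 mm behind the grasp point. The pads swing forward as they close: fully open they stand 13 mm farther back than shut.
Start: joints at [1.259, 0.353, 1.633, -0, 1.155, -0.002], TCP at [0.191, 0.595, 0.405] pointing down, gripper open.
Joint ranges: [-2.63, 2.63], [-0.92, 2.1], [0.06, 2.66], [-1.3, 4.44], [0, 2.69], [-3.02, 3.02]. Speed limits (rad/s): [2.22, 2.22, 2.79, 3.14, 3.14, 3.14].

INTERFACE

Orientations are given as a 3x3 rotation matrix whose columns are the frame's x, y, z axes.
In Python, from cell import r gives the robot as it stands. The module is installed in compiled form; this text tells all that it offers.
- The arm moves only by the tool send_rows, never from a script. Its arguments are lists of equal length, an entry for each row: "offset": the shift along the world's x, y, z in mm, a list of three; "twist": the turn, a rotation vector about the world's x, y, z in rad, a list of three; "fingers": the closure, from -1 (fully open) to 1 (shut), so that 0 is half open. A call has 1 to 12 rows; each row is the pose to reach, as a shift and turn from the pose commanded when the call began; what a row does not reach only later rows make up. A row lasts 1/8 s, in which the tool goes at most 62.5 mm and 10.7 degrees, less where a joint would pass 70% of its speed; a pose out of reach is approached as far as the arm can. A call with a gripper value outside its range is refused whole. The fingers move at their own pace and stop on an object; "grip_force" is the grip in N (left out, the last holds). Time passes only in rows, so rows that repeat a pose let the fingers close. It gives the time, the measured TCP pose, the force, the opening and the grip force at its end, in the units of the state.
- r.read_state(): the state, without advancing time (a new reading comes with each control period).
- r.read_camera(name): name is "side" or "top" or "wrist"; returns a dict with "pixels" (480x640x3 uint8, blue, green, red), "depth" (480x640 float32, m along the optical axis (not along the pixel's ray), 0 where there is no reading), "vertical_fov" (degrees; the focal length in pixels is half the picture's height over the tangent of half this angle, whatever the lens; pixels are square), "cx", "cy" (the principal point, pixels), "rvec" (rotation vector, rad) and "tvec" (3), from world to camera coordinates, as OpenCV has them. Camera axes: x right, y down, z forward; pixel columns grow to the right and rows downward; lengths in m; the calibration is good to about 2 mm. A picture is of the moment at which its call begins.
- r.sign_off(): hands the job in; it is judged then, once.
The state is a dict: "t": time; "joints": joint angles; "joint_vel": joint speeds; "joint_torque": joint torques, N m; "eef_pos": TCP position; "tcp_rot": TCP orientation; "contact_force": force on the tool from outside, world axes, zero at the start; "ft_torque": the same for the moment, N m; "opening": opening from 0.0 (shut) to 1.0 (fully open); "finger_force": force on a finger pad.
Only numpy, scipy, OpenCV 4.12 (cv2) and the standard library are available. Lean on these libraries where they do the work, as an engineer would, in place of code of your own. Each camera call takes 0.05 s, during which the arm holds its last target. There are 200 camera calls.

## Working session

There is one attempt and no reset: what is moved stays moved. The work goes in short steps, Python scripts to look and compute and a tool call to move; the robot and the scene stay as the last step left them, time stands still between calls to the robot, and variables do not carry over. Pictures are saved under pics/ and viewed, at most 10 in all, crops included, and the job is handed in when it is done.

Besides the shell and the picture viewer there is one more tool, called after "Request:" in YAML: its name, and indented under it one key for each argument. send_rows: Moves the arm, as the interface text tells. Its arguments: {"type":"object","properties":{"offset":{"type":"array","items":{"type":"array","items":{"type":"number"}}},"twist":{"type":"array","items":{"type":"array","items":{"type":"number"}}},"fingers":{"type":"array","items":{"type":"number"}},"grip_force":{"type":"number"}},"required":["offset","twist","fingers"]}

```bash
mkdir -p pics
cat > h.py <<'E'
import numpy as np, cv2
from cell import r
def cam(n):
    c=r.read_camera(n); R,_=cv2.Rodrigues(np.array(c["rvec"],float)); t=np.array(c["tvec"],float).ravel()
    d=c["depth"]; f=240/np.tan(np.radians(c["vertical_fov"])/2)
    v,u=np.mgrid[0:480,0:640]
    P=np.stack([(u-c["cx"])/f*d,(v-c["cy"])/f*d,d],-1)
    W=(P-t)@R; W[d<=0]=np.nan
    return c["pixels"],W,R,t,f,c
E
python3 - <<'E'
from h import *
for n in("top","side"):
    p,W,R,t,f,c=cam(n); cv2.imwrite(f"pics/{n}0.png",p); np.save(f"{n}W.npy",W); np.save(f"{n}p.npy",p); print(n,-R.T@t,f,c["cx"],c["cy"])
s=r.read_state(); print({k:np.round(v,3).tolist() for k,v in s.items()}, r.tip_reach)
E
```

```text
top [0.29557627 0.01423635 0.9722745 ] 468.69928875139294 318.5160920428929 237.44501182682535
side [0.41536985 1.11286547 0.76075866] 577.3434865297826 320.03837364421724 239.50224646573358
{'t': 0.1, 'joints': [1.259, 0.354, 1.634, -0.0, 1.155, -0.002], 'joint_vel': [0.001, 0.0, -0.003, -0.001, 0.001, -0.0], 'joint_torque': [0.001, -60.636, -34.282, 0.0, 0.004, -0.0], 'eef_pos': [0.19, 0.595, 0.404], 'tcp_rot': [[-0.952, 0.305, -0.0], [0.305, 0.952, -0.001], [-0.0, -0.001, -1.0]], 'contact_force': [0.32, 0.606, -0.047], 'ft_torque': [-0.012, -0.0, -0.024], 'finger_force': 0.0, 'opening': 0.999} 0.1734
```

View pics/top0.png

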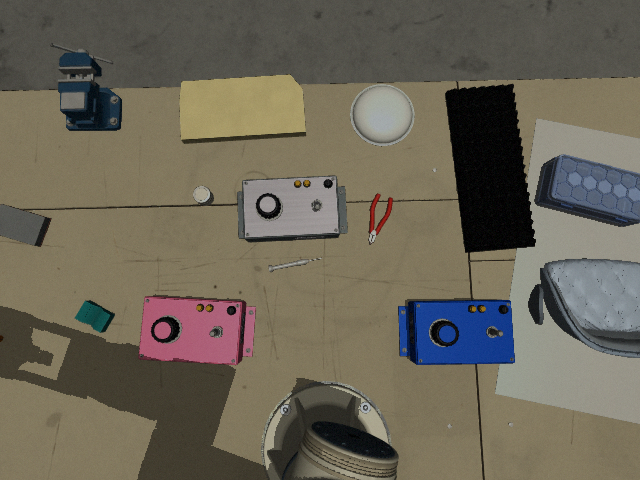

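View pics/side0.png

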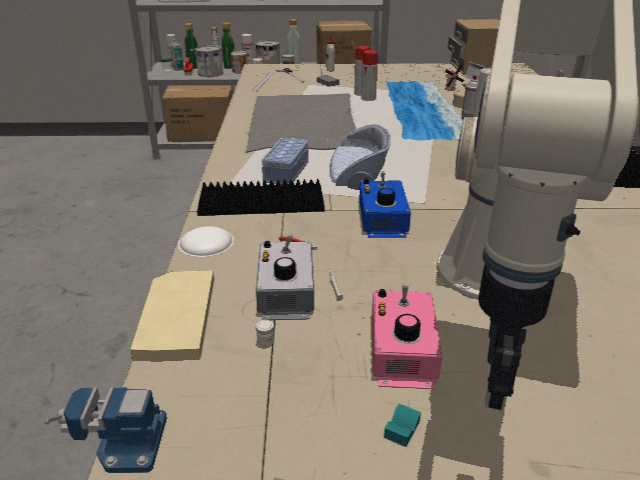

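The top view shows the grey supply at about (290,208), with its knob at (268,206) and toggle at (317,205). The pot is at (202,195), the snips at (380,220) and the pin vice at (295,264). The side view agrees: knob (285,268), toggle (288,243).

Run:
```python
from h import *
for n,(u0,u1,v0,v1) in {"top":(225,355,165,250),"side":(245,325,228,325)}.items():
    W=np.load(n+"W.npy")[v0:v1,u0:u1].reshape(-1,3); W=W[~np.isnan(W[:,0])]
    z=W[:,2]
    pan=W[(z>.058)&(z<.069)]; kn=W[(z>.088)&(z<.104)]
    rect=cv2.minAreaRect((pan[:,:2]*1000).astype(np.float32)); print(n,"panel",rect,np.median(pan[:,2]),len(pan))
    c0=np.array(rect[0])/1000
    hi=W[(z>.083)]
    # knob: by y greater than centre
    k=kn[kn[:,1]>c0[1]]; 
    (x,y),rad=cv2.minEnclosingCircle((k[:,:2]*1000).astype(np.float32)); print("knob",x,y,rad,k.mean(0),np.median(k[:,2]),len(k))
    t=W[(z>.078)&(W[:,1]<c0[1]-.02)]
    print("toggle\n",np.round(t[np.argsort(-t[:,2])][:8],4), t.mean(0),len(t))
    fl=W[(z>.001)&(z<.006)]; print("flange",fl[:,1].min(),fl[:,1].max())
W=np.load("topW.npy");
for nm,(u,v) in dict(pot=(202,195),pv0=(270,267),pv1=(320,259),sn0=(372,240),sn1=(378,197),sn2=(391,199)).items(): print(nm,np.round(W[v,u],3))
```

```text
top panel ((473.9285888671875, 59.17111587524414), (120.10684967041016, 189.60177612304688), 1.59591543674469) 0.06343530246477143 4977
knob 473.1846923828125 101.42002868652344 23.282608032226562 [0.47195949 0.10065365 0.09457813] 0.09487834984071952 432
toggle
 [[0.4664 0.0049 0.1083]
 [0.4627 0.0087 0.1081]
 [0.4608 0.0069 0.1081]
 [0.4628 0.0068 0.1076]
 [0.4647 0.0068 0.1075]
 [0.4667 0.0105 0.1073]
 [0.463  0.0106 0.1069]
 [0.4667 0.0086 0.1069]] [0.46969517 0.00779246 0.10242862] 32
flange -0.07463182944090115 0.19936867281545462
side panel ((473.0486145019531, 60.37264633178711), (120.02381896972656, 195.40248107910156), 1.4860800504684448) 0.06513454527996723 2182
knob 472.2367248535156 101.93379211425781 24.005390167236328 [0.47183271 0.10554027 0.09527478] 0.09619562031995742 261
toggle
 [[0.4633 0.008  0.111 ]
 [0.4609 0.0123 0.111 ]
 [0.4676 0.0133 0.109 ]
 [0.4613 0.0027 0.1079]
 [0.4655 0.0113 0.1078]
 [0.4589 0.007  0.1078]
 [0.4634 0.0067 0.1076]
 [0.4658 0.0016 0.1072]] [0.47281526 0.01036188 0.09437005] 66
flange -0.21144002334252168 0.18947486215355672
pot [0.505 0.238 0.043]
pv0 [0.359 0.105 0.013]
pv1 [0.373 0.002 0.003]
sn0 [ 0.41  -0.106  0.01 ]
sn1 [ 0.5   -0.122  0.009]
sn2 [ 0.495 -0.149  0.011]
```

Request:
send_rows:
  offset:
    - [282.5,-493.5,-75]
    - [282.5,-493.5,-75]
    - [282.5,-493.5,-75]
    - [282.5,-493.5,-75]
    - [282.5,-493.5,-75]
    - [282.5,-493.5,-75]
    - [282.5,-493.5,-75]
    - [282.5,-493.5,-75]
    - [282.5,-493.5,-75]
    - [282.5,-493.5,-75]
    - [282.5,-493.5,-75]
    - [282.5,-493.5,-75]
  twist:
    - [0,0,-1.05]
    - [0,0,-1.05]
    - [0,0,-1.05]
    - [0,0,-1.05]
    - [0,0,-1.05]
    - [0,0,-1.05]
    - [0,0,-1.05]
    - [0,0,-1.05]
    - [0,0,-1.05]
    - [0,0,-1.05]
    - [0,0,-1.05]
    - [0,0,-1.05]
  fingers: [-1,-1,-1,-1,-1,-1,-1,-1,-1,-1,-1,-1]
  grip_force: 50

```text
t: 1.6
eef_pos: [0.4725, 0.1028, 0.3297]
tcp_rot: [[-0.21, 0.978, -0.0], [0.978, 0.21, 0.0], [0.0, -0.0, -1.0]]
contact_force: [-0.2, -0.1, -0.3]
opening: 1.001
finger_force: 0.0
```

Run:
```python
from h import *
p,W,R,t,f,c=cam("wrist"); cv2.imwrite("pics/w1.png",p)
s=r.read_state(); print({k:np.round(s[k],4).tolist() for k in("t","eef_pos","tcp_rot","joints","contact_force","ft_torque")})
W=W.reshape(-1,3);W=W[~np.isnan(W[:,0])]
k=W[(W[:,2]>.09)&(W[:,2]<.1)&(W[:,1]>.07)&(W[:,1]<.14)&(abs(W[:,0]-.473)<.04)]
print(len(k),cv2.minEnclosingCircle((k[:,:2]*1000).astype(np.float32)),np.median(k[:,2]))
g=W[(W[:,2]>.1)&(W[:,2]<.116)&(abs(W[:,1]-.008)<.02)&(abs(W[:,0]-.47)<.04)]; print(len(g),g.mean(0),g.min(0),g.max(0))
```

```text
{'t': 1.65, 'eef_pos': [0.4725, 0.103, 0.3298], 'tcp_rot': [[-0.2111, 0.9775, -0.0001], [0.9775, 0.2111, 0.0003], [0.0003, -0.0001, -1.0]], 'joints': [0.2114, 0.2274, 2.0009, 0.0003, 0.9134, -0.0015], 'contact_force': [-0.9762, 0.5245, -1.0894], 'ft_torque': [0.0322, 0.0205, -0.0034]}
4624 ((473.3782043457031, 99.99260711669922), 23.64274787902832) 0.09652193983923085
333 [0.46514424 0.00809622 0.10551634] [0.45938969 0.00131514 0.10002115] [0.47173097 0.01221479 0.10981033]
```

View pics/w1.png

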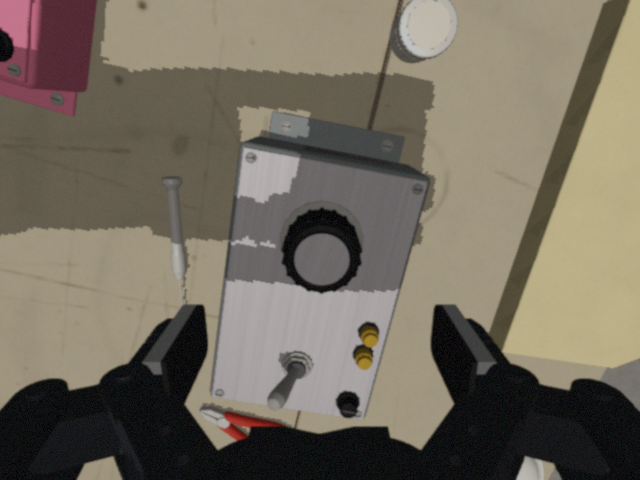

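The wrist view shows the knob at (322,255) between the open fingers. The toggle, near (283,390), is well clear. Next I descend and grip.

Request:
send_rows:
  offset:
    - [0.5,-2,-40]
    - [0.5,-2,-70]
    - [0.5,-2,-83]
    - [0.5,-2,-83]
    - [0.5,-2,-83]
  twist:
    - [0,0,0]
    - [0,0,0]
    - [0,0,0]
    - [0,0,0]
    - [0,0,0]
  fingers: [-1,-1,-1,-1,-1]

```text
t: 2.28
eef_pos: [0.474, 0.1002, 0.2476]
tcp_rot: [[-0.21, 0.978, 0.001], [0.978, 0.21, 0.0], [0.0, 0.001, -1.0]]
contact_force: [0.1, -1.2, -0.2]
opening: 1.002
finger_force: 0.0
```

Request:
send_rows:
  offset:
    - [0,0,0]
    - [0,0,0]
    - [0,0,0]
    - [0,0,0]
    - [0,0,0]
    - [0,0,0]
    - [0,0,0]
    - [0,0,0]
  twist:
    - [0,0,0]
    - [0,0,0]
    - [0,0,0]
    - [0,0,0]
    - [0,0,0]
    - [0,0,0]
    - [0,0,0]
    - [0,0,0]
  fingers: [-0.2,0,0.3,0.3,0.3,0.3,0.3,0.3]
  grip_force: 40

```text
t: 3.28
eef_pos: [0.4743, 0.0998, 0.2477]
tcp_rot: [[-0.209, 0.978, 0.002], [0.978, 0.209, 0.001], [0.0, 0.002, -1.0]]
contact_force: [-0.3, -0.0, 7.7]
opening: 0.51
finger_force: 39.7
```

```bash
cat > st.py <<'E'
from h import *
s=r.read_state(); print({k:np.round(s[k],4).tolist() for k in("t","eef_pos","joints","contact_force","ft_torque","opening","finger_force")})
R=np.array(s["tcp_rot"]); print("yaw deg",np.degrees(np.arctan2(R[1,0],R[0,0])))
E
python3 st.py
```

```text
{'t': 3.275, 'eef_pos': [0.4743, 0.0998, 0.2477], 'joints': [0.2044, 0.36, 2.0563, 0.0001, 0.7229, -0.0065], 'contact_force': [-0.3368, -0.0232, 7.7334], 'ft_torque': [0.1039, 0.0094, 0.0286], 'opening': 0.5102, 'finger_force': 39.6572}
yaw deg 102.07638445604907
```

Request:
send_rows:
  offset:
    - [0,0,0]
    - [0,0,0]
    - [0,0,0]
    - [0,0,0]
  twist:
    - [0,0,0.06]
    - [0,0,0.12]
    - [0,0,0.12]
    - [0,0,0.12]
  fingers: [0.3,0.3,0.3,0.3]

```text
t: 3.78
eef_pos: [0.4743, 0.0999, 0.2477]
tcp_rot: [[-0.325, 0.946, 0.002], [0.946, 0.325, 0.001], [-0.0, 0.003, -1.0]]
contact_force: [0.4, 0.7, 6.7]
opening: 0.512
finger_force: 39.6
```

```bash
python3 st.py
```

```text
{'t': 3.775, 'eef_pos': [0.4743, 0.0999, 0.2477], 'joints': [0.2044, 0.3601, 2.0562, 0.0002, 0.7228, -0.1265], 'contact_force': [0.3809, 0.6816, 6.7013], 'ft_torque': [0.0656, -0.0472, -0.0199], 'opening': 0.5118, 'finger_force': 39.5791}
yaw deg 108.94810834325743
```

Request:
send_rows:
  offset:
    - [0,0,0]
    - [0,0,0]
    - [0,0,0]
  twist:
    - [0,0,0.05]
    - [0,0,0.05]
    - [0,0,0.05]
  fingers: [0.3,0.3,0.3]

```text
t: 4.15
eef_pos: [0.4744, 0.0999, 0.2477]
tcp_rot: [[-0.372, 0.928, 0.003], [0.928, 0.372, 0.001], [-0.0, 0.003, -1.0]]
contact_force: [0.1, 0.3, 7.5]
opening: 0.508
finger_force: 39.6
```

```bash
python3 st.py
```

```text
{'t': 4.15, 'eef_pos': [0.4744, 0.0999, 0.2477], 'joints': [0.2044, 0.3601, 2.0562, 0.0001, 0.7227, -0.1765], 'contact_force': [0.0523, 0.2924, 7.5137], 'ft_torque': [0.0854, -0.1033, 0.0747], 'opening': 0.5084, 'finger_force': 39.5629}
yaw deg 111.82045481170181
```

Request:
send_rows:
  offset:
    - [0,0,0]
    - [0,0,0]
    - [0,0,0]
  twist:
    - [0,0,0.05]
    - [0,0,0.05]
    - [0,0,0.05]
  fingers: [0.3,0.3,0.3]

```text
t: 4.53
eef_pos: [0.4744, 0.0999, 0.2477]
tcp_rot: [[-0.418, 0.909, 0.003], [0.909, 0.418, 0.001], [-0.001, 0.003, -1.0]]
contact_force: [0.9, 1.1, 8.0]
opening: 0.51
finger_force: 39.6
```

```bash
python3 st.py
```

```text
{'t': 4.525, 'eef_pos': [0.4744, 0.0999, 0.2477], 'joints': [0.2044, 0.3601, 2.0561, 0.0001, 0.7226, -0.2266], 'contact_force': [0.9176, 1.1242, 8.0049], 'ft_torque': [0.1398, -0.1439, 0.0906], 'opening': 0.5103, 'finger_force': 39.5711}
yaw deg 114.68826386427375
```

Request:
send_rows:
  offset:
    - [0,0,0]
    - [0,0,0]
    - [0,0,0]
  twist:
    - [0,0,0.06]
    - [0,0,0.129]
    - [0,0,0.129]
  fingers: [0.3,0.3,0.3]

```text
t: 4.9
eef_pos: [0.4745, 0.0999, 0.2477]
tcp_rot: [[-0.532, 0.847, 0.003], [0.847, 0.532, 0.001], [-0.001, 0.003, -1.0]]
contact_force: [1.1, 0.4, 7.3]
opening: 0.508
finger_force: 39.7
```

```bash
cat > st.py <<'E'
from h import *
T=[]
for i in range(3):
    s=r.read_state(); T.append(round(s["ft_torque"][2],3)); r.read_camera("side") if i<2 else 0
R=np.array(s["tcp_rot"]); print(round(s["t"],2),"Tz",T,"F",np.round(s["contact_force"],1),"yaw rel",np.degrees(np.arctan2(R[1,0],R[0,0]))%360-102.08,"j6",s["joints"][5])
E
python3 st.py
```

```text
5.0 Tz [np.float64(0.021), np.float64(0.068), np.float64(0.035)] F [1.3 0.7 6.8] yaw rel 19.993136066393717 j6 -0.35555330373337646
```

Request:
send_rows:
  offset:
    - [0,0,0]
    - [0,0,0]
    - [0,0,0]
  twist:
    - [0,0,0.07]
    - [0,0,0.07]
    - [0,0,0.07]
  fingers: [0.3,0.3,0.3]

```text
t: 5.38
eef_pos: [0.4745, 0.1, 0.2477]
tcp_rot: [[-0.589, 0.808, 0.003], [0.808, 0.589, 0.001], [-0.001, 0.003, -1.0]]
contact_force: [0.8, 1.6, 6.8]
opening: 0.508
finger_force: 39.7
```

```bash
python3 st.py
```

```text
5.47 Tz [np.float64(-0.079), np.float64(-0.063), np.float64(-0.016)] F [0.3 1.5 6.6] yaw rel 23.988892520842896 j6 -0.4253552727959649
```

Request:
send_rows:
  offset:
    - [0,0,0]
    - [0,0,0]
    - [0,0,0]
  twist:
    - [0,0,0.05]
    - [0,0,0.05]
    - [0,0,0.05]
  fingers: [0.3,0.3,0.3]

```text
t: 5.85
eef_pos: [0.4745, 0.1, 0.2477]
tcp_rot: [[-0.628, 0.778, 0.003], [0.778, 0.628, 0.001], [-0.001, 0.003, -1.0]]
contact_force: [0.9, 1.8, 6.6]
opening: 0.508
finger_force: 39.7
```

```bash
python3 st.py
```

```text
5.95 Tz [np.float64(-0.051), np.float64(-0.079), np.float64(-0.012)] F [0.9 1.6 6.3] yaw rel 26.85312376728551 j6 -0.4753760303003432
```

Request:
send_rows:
  offset:
    - [0,0,0]
    - [0,0,0]
    - [0,0,0]
    - [0,0,0]
    - [0,0,0]
  twist:
    - [0,0,0.12]
    - [0,0,0.23]
    - [0,0,0.3]
    - [0,0,0.35]
    - [0,0,0.35]
  fingers: [0.3,0.3,0.3,0.3,0.3]

```text
t: 6.58
eef_pos: [0.4747, 0.1002, 0.2477]
tcp_rot: [[-0.857, 0.515, 0.003], [0.515, 0.857, 0.001], [-0.002, 0.003, -1.0]]
contact_force: [1.3, 3.9, 5.3]
opening: 0.514
finger_force: 39.9
```

```bash
python3 st.py
```

```text
6.67 Tz [np.float64(-0.038), np.float64(-0.051), np.float64(-0.034)] F [0.9 2.7 4.7] yaw rel 46.90292342998136 j6 -0.8254575571976941
```

Request:
send_rows:
  offset:
    - [0,0,0]
    - [0,0,0]
    - [0,0,0]
    - [0,0,0]
    - [0,0,0]
  twist:
    - [0,0,0.12]
    - [0,0,0.23]
    - [0,0,0.3]
    - [0,0,0.35]
    - [0,0,0.35]
  fingers: [0.3,0.3,0.3,0.3,0.3]

```text
t: 7.3
eef_pos: [0.4747, 0.1004, 0.2477]
tcp_rot: [[-0.982, 0.19, 0.004], [0.19, 0.982, 0.002], [-0.003, 0.003, -1.0]]
contact_force: [1.8, 5.2, 4.3]
opening: 0.511
finger_force: 40.0
```

```bash
python3 st.py
```

```text
7.4 Tz [np.float64(-0.054), np.float64(-0.007), np.float64(-0.06)] F [2.2 6.  4.9] yaw rel 66.9385222664399 j6 -1.1754463356793887
```

Request:
send_rows:
  offset:
    - [0,0,0]
    - [0,0,0]
    - [0,0,0]
    - [0,0,0]
    - [0,0,0]
  twist:
    - [0,0,0.12]
    - [0,0,0.23]
    - [0,0,0.3]
    - [0,0,0.35]
    - [0,0,0.35]
  fingers: [0.3,0.3,0.3,0.3,0.3]

```text
t: 8.02
eef_pos: [0.4747, 0.1006, 0.2478]
tcp_rot: [[-0.987, -0.158, 0.004], [-0.158, 0.987, 0.002], [-0.004, 0.002, -1.0]]
contact_force: [2.0, 7.3, 4.1]
opening: 0.507
finger_force: 40.0
```

```bash
python3 st.py
```

```text
8.12 Tz [np.float64(-0.061), np.float64(-0.062), np.float64(-0.029)] F [0.9 8.9 4.5] yaw rel 86.97328982996409 j6 -1.5254350455425878
```

Request:
send_rows:
  offset:
    - [0,0,0]
    - [0,0,0]
    - [0,0,0]
    - [0,0,0]
    - [0,0,0]
  twist:
    - [0,0,0.12]
    - [0,0,0.228]
    - [0,0,0.27]
    - [0,0,0.31]
    - [0,0,0.31]
  fingers: [0.3,0.3,0.3,0.3,0.3]

```text
t: 8.75
eef_pos: [0.4746, 0.1008, 0.2477]
tcp_rot: [[-0.892, -0.451, 0.003], [-0.451, 0.892, 0.003], [-0.004, 0.001, -1.0]]
contact_force: [1.2, 10.0, 5.6]
opening: 0.511
finger_force: 40.1
```

```bash
python3 st.py
```

```text
8.85 Tz [np.float64(-0.158), np.float64(-0.202), np.float64(-0.185)] F [0.4 9.  5.2] yaw rel 104.70499494057937 j6 -1.8352828688992928
```

Request:
send_rows:
  offset:
    - [0,0,0]
    - [0,0,0]
  twist:
    - [0,0,0.04]
    - [0,0,0.04]
  fingers: [0.3,0.3]

```text
t: 9.1
eef_pos: [0.4746, 0.1008, 0.2477]
tcp_rot: [[-0.874, -0.486, 0.003], [-0.486, 0.874, 0.003], [-0.004, 0.001, -1.0]]
contact_force: [1.4, 9.6, 4.4]
opening: 0.508
finger_force: 40.1
```

```bash
python3 st.py
```

```text
9.2 Tz [np.float64(-0.255), np.float64(-0.194), np.float64(-0.241)] F [1.3 9.8 5.1] yaw rel 106.98408700284342 j6 -1.8751658929858424
```

Request:
send_rows:
  offset:
    - [0,0,0]
    - [0,0,0]
  twist:
    - [0,0,0.025]
    - [0,0,0.025]
  fingers: [0.3,0.3]

```text
t: 9.45
eef_pos: [0.4746, 0.1008, 0.2477]
tcp_rot: [[-0.862, -0.508, 0.003], [-0.508, 0.862, 0.003], [-0.004, 0.001, -1.0]]
contact_force: [1.3, 9.3, 5.3]
opening: 0.513
finger_force: 40.1
```

```bash
python3 st.py
```

```text
9.55 Tz [np.float64(-0.271), np.float64(-0.272), np.float64(-0.288)] F [1.7 9.8 5.3] yaw rel 108.40705133810512 j6 -1.900080152584749
```

Request:
send_rows:
  offset:
    - [0,0,0]
    - [0,0,0]
    - [0,0,0]
    - [0,0,0]
    - [0,0,0]
    - [0,0,0]
    - [0,0,0]
    - [0,0,0]
    - [0,0,0]
    - [0,0,0]
    - [0,0,0]
    - [0,0,0]
  twist:
    - [0,0,-0.14]
    - [0,0,-0.28]
    - [0,0,-0.42]
    - [0,0,-0.56]
    - [0,0,-0.7]
    - [0,0,-0.84]
    - [0,0,-0.98]
    - [0,0,-1.12]
    - [0,0,-1.26]
    - [0,0,-1.4]
    - [0,0,-1.5]
    - [0,0,-1.543]
  fingers: [0.3,0.3,0.3,0.3,0.3,0.3,0.3,0.3,0.3,0.3,0.3,0.3]

```text
t: 11.05
eef_pos: [0.4744, 0.0999, 0.2477]
tcp_rot: [[-0.531, 0.848, 0.003], [0.848, 0.531, 0.001], [-0.001, 0.003, -1.0]]
contact_force: [1.2, 0.6, 6.9]
opening: 0.512
finger_force: 40.5
```

Request:
send_rows:
  offset:
    - [0,0,0]
    - [0,0,0]
  twist:
    - [0,0,0]
    - [0,0,0]
  fingers: [0.3,0.3]

```text
t: 11.3
eef_pos: [0.4744, 0.0999, 0.2477]
tcp_rot: [[-0.533, 0.846, 0.003], [0.846, 0.533, 0.001], [-0.001, 0.003, -1.0]]
contact_force: [0.6, 1.4, 6.0]
opening: 0.509
finger_force: 40.4
```

```bash
python3 st.py
```

```text
11.4 Tz [np.float64(-0.052), np.float64(-0.068), np.float64(-0.056)] F [1.7 0.8 6.5] yaw rel 20.096919783711257 j6 -0.357438912242623
```

The end stop was felt at about 100°, which is five clicks. I have wound back 80°, which is four clicks. Now I trim slightly to centre the knob in its seat, then release and lift.

Request:
send_rows:
  offset:
    - [0,0,0]
    - [0,0,0]
    - [0,0,0]
    - [0,0,0]
    - [0,0,0]
    - [0,0,0]
    - [0,0,0]
    - [0,0,40]
    - [0,0,83]
    - [0,0,83]
  twist:
    - [0,0,-0.025]
    - [0,0,-0.025]
    - [0,0,-0.025]
    - [0,0,-0.025]
    - [0,0,-0.025]
    - [0,0,-0.025]
    - [0,0,-0.025]
    - [0,0,-0.025]
    - [0,0,-0.025]
    - [0,0,-0.025]
  fingers: [0.3,0.3,-0.5,-1,-1,-1,-1,-1,-1,-1]

```text
t: 12.65
eef_pos: [0.4747, 0.1, 0.3326]
tcp_rot: [[-0.512, 0.859, 0.006], [0.859, 0.512, 0.001], [-0.002, 0.006, -1.0]]
contact_force: [-0.1, 0.1, -0.1]
opening: 1.0
finger_force: 0.0
```

Request:
send_rows:
  offset:
    - [-44,-92,0]
    - [-44,-92,0]
    - [-44,-92,0]
    - [-44,-92,0]
    - [-44,-92,0]
    - [-44,-92,0]
    - [-44,-92,0]
    - [-44,-92,0]
    - [-44,-92,0]
    - [-44,-92,0]
  twist:
    - [0,0,0.18]
    - [0,0,0.36]
    - [0,0,0.54]
    - [0,0,0.72]
    - [0,0,0.9]
    - [0,0,1.06]
    - [0,0,1.06]
    - [0,0,1.06]
    - [0,0,1.06]
    - [0,0,1.06]
  fingers: [0,0.5,1,1,1,1,1,1,1,1]

```text
t: 13.9
eef_pos: [0.4295, 0.0078, 0.3296]
tcp_rot: [[-1.0, -0.025, -0.0], [-0.025, 1.0, -0.0], [0.0, -0.0, -1.0]]
contact_force: [1.3, -0.6, 0.6]
opening: 0.005
finger_force: 0.0
```

```bash
python3 - <<'E'
from h import *
p,W,R,t,f,c=cam("wrist"); cv2.imwrite("pics/w2.png",p)
p,W,R,t,f,c=cam("side"); cv2.imwrite("pics/s2.png",cv2.resize(p[180:340,200:400],None,fx=3,fy=3))
V=W[180:340,200:400].reshape(-1,3); V=V[~np.isnan(V[:,0])]
g=V[(V[:,2]>.135)&(V[:,2]<.175)&(abs(V[:,1])<.06)]; print(len(g), g.min(0) if len(g) else "", g.max(0) if len(g) else "")
E
python3 st.py
```

```text
65 [0.41623685 0.00882174 0.15740599] [0.43801413 0.0228272  0.17483853]
14.1 Tz [np.float64(0.006), np.float64(-0.008), np.float64(-0.018)] F [-0.8 -0.2 -1. ] yaw rel 79.40775855864145 j6 -1.5821346853087634
```

View pics/w2.png

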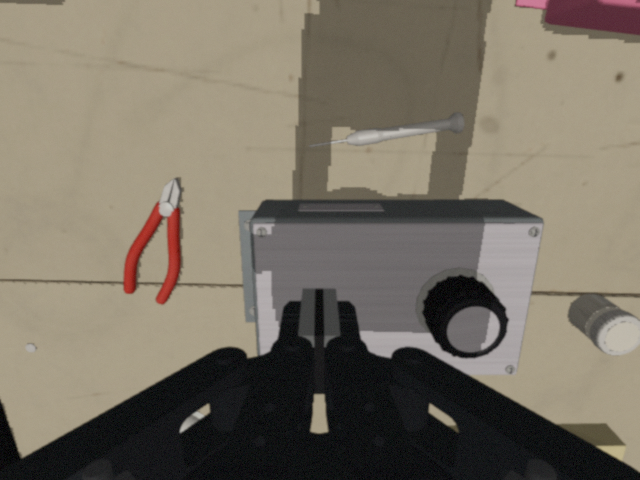

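View pics/s2.png

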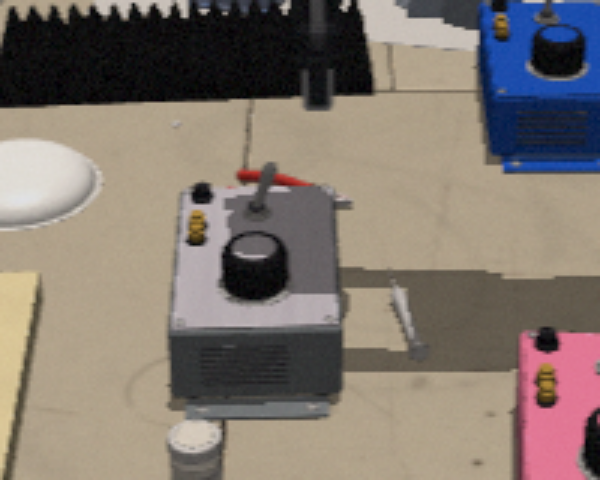

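The wrist view shows the shut fingers around (320,330), in front of the toggle. The knob is free, and the pin vice, snips and pot are undisturbed. The side crop shows the bat (265,180) still leaning to the near side. Next I lower the fingers and push the toggle over.

Request:
send_rows:
  offset:
    - [0,0.5,-40]
    - [0,0.5,-62]
    - [0,0.5,-62]
    - [8,0.5,-62]
    - [14,0.5,-62]
    - [19,0.5,-62]
    - [24,0.5,-62]
    - [29,0.5,-62]
    - [33,0.5,-62]
    - [36,0.5,-62]
    - [36,0.5,-62]
  twist:
    - [0,0,0]
    - [0,0,0]
    - [0,0,0]
    - [0,0,0]
    - [0,0,0]
    - [0,0,0]
    - [0,0,0]
    - [0,0,0]
    - [0,0,0]
    - [0,0,0]
    - [0,0,0]
  fingers: [1,1,1,1,1,1,1,1,1,1,1]

```text
t: 15.48
eef_pos: [0.4659, 0.0083, 0.2677]
tcp_rot: [[-1.0, -0.026, 0.0], [-0.026, 1.0, 0.0], [-0.0, 0.0, -1.0]]
contact_force: [0.4, -0.8, -0.3]
opening: -0.002
finger_force: 0.0
```

```bash
python3 st.py
python3 - <<'E'
from h import *
p,W,R,t,f,c=cam("side"); cv2.imwrite("pics/s3.png",cv2.resize(p[180:340,200:400],None,fx=3,fy=3))
E
```

```text
15.57 Tz [np.float64(-0.01), np.float64(0.084), np.float64(0.005)] F [-0.7  0.4 -0.1] yaw rel 79.42340516422207 j6 -1.582513961314358
```

View pics/s3.png

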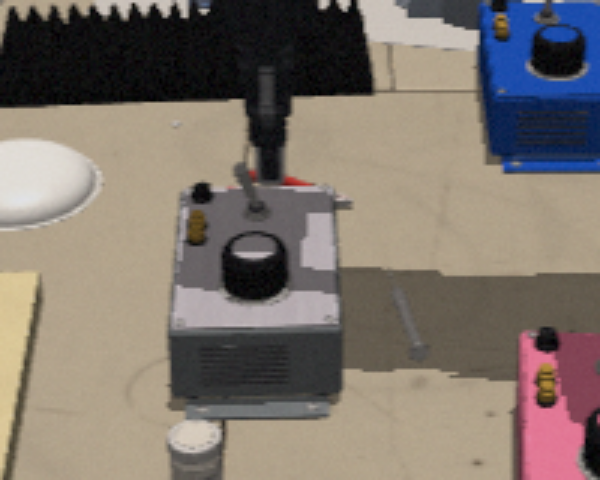

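The bat at (243,178) now leans to the far side and the contact force is zero, so it has snapped to ON. I retreat, lift and check.

Request:
send_rows:
  offset:
    - [-25,0,0]
    - [-25,0,40]
    - [-60,0,100]
    - [-100,0,130]
    - [-120,0,140]
    - [-120,0,140]
    - [-120,0,140]
  twist:
    - [0,0,0]
    - [0,0,0]
    - [0,0,0]
    - [0,0,0]
    - [0,0,0]
    - [0,0,0]
    - [0,0,0]
  fingers: [1,1,1,1,1,1,1]

```text
t: 16.5
eef_pos: [0.3461, 0.0083, 0.4074]
tcp_rot: [[-1.0, -0.026, 0.0], [-0.026, 1.0, -0.0], [-0.0, -0.0, -1.0]]
contact_force: [0.9, 0.0, 0.8]
opening: -0.002
finger_force: 0.0
```

Run:
```python
from h import *
p,W,R,t,f,c=cam("side"); cv2.imwrite("pics/s4.png",p[180:360,180:420])
V=W[228:325,245:325].reshape(-1,3);V=V[~np.isnan(V[:,0])]
g=V[(V[:,2]>.1)&(V[:,2]<.118)&(abs(V[:,1]-.008)<.02)]; print(g.mean(0),r.read_state()["contact_force"])
```

```text
[0.4847321  0.00874252 0.10559393] [ 0.34883539 -0.59716013  0.98353744]
```

View pics/s4.png

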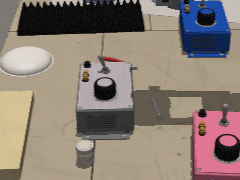

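The tip is now at x = 0.485, about 9 mm past the pivot, so the toggle is ON. The gripper is clear, and the pot, snips and pin vice have not moved.

```bash
python3 -c "
from cell import r
print(r.sign_off())"
```

```text
the job is handed in; nothing more can be done
None
```

The job is handed in: I wound the selector anticlockwise until I felt its end stop (five clicks, about 0.3 N m), turned it clockwise four clicks, then threw the toggle to ON, with the pot, snips and pin vice not touched; the four clicks were judged from turn angle and torque, since the knob has no markings to check against.

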